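# Load the spring-floor paint carrier and lock it down for carrying

### The arm

A 6-joint arm with a two-finger parallel gripper is mounted at the origin on a cart in front of the work surface, level with it; the furniture and walls round the work are solid. World frame = base frame: x ahead of the robot, y to its left, z up, the work surface at z = 0. Lengths are in m, angles in rad, forces in N, time in s.
With the tool pointing down it reaches from about 0.25 to 0.725 m from the base axis. Payload 9.7 kg.
Tool frame: the origin (TCP) lies on the centre line of the jaws, within the pads' length; the fingertips stand 22 mm ahead of it and the grasp point (between the pads) lies 3 mm ahead of it; z points along the fingers, y is the line along which they close (so a half turn about z gives the same grasp; the last joint's range is limited). The gripper opens to 85 mm and grips with 20 to 120 N. Pads are 22 mm wide; open, the fingers measure 114 mm over their backs; the gripper's body (76 mm by 85 mm) begins 54 mm behind the grasp point. The pads swing forward as they close: fully open they stand 13 mm farther back than shut.
Start: joints at [-1.334, 0.087, 0.176, 1.66, 0, 1.571], TCP at [0.129, -0.535, 0.253] pointing down, gripper open.
Joint ranges: [-3.13, 3.13], [-0.85, 1.81], [-1.15, 1.24], [-2.2, 2.28], [-1.44, 1.52], [-3.14, 3.14]. Speed limits (rad/s): [2.22, 2.22, 2.57, 3.14, 3.14, 3.14].

### API

Orientations are given as a 3x3 rotation matrix whose columns are the frame's x, y, z axes.
In Python, from rig import manip gives the robot as it stands.
- The arm moves only by the shell command python3 -m creep 'ROWS' [FORCE]. ROWS is JSON, one flat list of numbers, 5 for each row, row after row: the shift along the tool's x, y, z in cm, then the turn about the tool's z in rad, then the finger opening in cm, from 0 to 8.54. A call has 1 to 10 rows; each row shifts and turns the commanded pose from where the row before left it, along the tool's axes as they then stand; what a row does not reach is not made up. A row lasts 1/10 s, in which the tool goes at most 50 mm and 8.59 degrees, less where a joint would pass 70% of its speed; a pose out of reach is approached as far as the arm can. A call with a gripper value outside its range is refused whole. The fingers move at their own pace and stop on an object; FORCE is the grip in N (left out, the last holds). Time passes only in rows, so rows that do not move let the fingers close. It gives the time, the measured TCP pose, the force, the opening and the grip force at its end, in the units of the state.
- manip.read_state(): the state, without advancing time (a new reading comes with each control period).
- manip.grab_frame(name): name is "side" or "top" or "wrist"; returns a dict with "img" (400x640x3 uint8, red, green, blue), "range_z" (400x640 float32, m along the optical axis (not along the pixel's ray), 0 where there is no reading), "K" (3x3 intrinsics, pixels), "R" (3x3) and "t" (3): a world point X has camera coordinates R X + t. Camera axes: x right, y down, z forward; pixel columns grow to the right and rows downward; lengths in m; the calibration is good to about 2 mm. A picture is of the moment at which its call begins.
- manip.sign_off(): hands the job in; it is judged then, once.
The state is a dict: "clock": time; "qpos": joint angles; "joint_velocities": joint speeds; "joint_torque": joint torques, N m; "tcp_pos": TCP position; "eef_rot": TCP orientation; "wrist_force": force on the tool from outside, world axes, zero at the start; "torque": the same for the moment, N m; "opening": opening from 0.0 (shut) to 1.0 (fully open); "grip_force": force on a finger pad.
Only numpy, scipy, OpenCV 4.12 (cv2) and the standard library are available. Lean on these libraries where they do the work, as an engineer would, in place of code of your own. Each camera call takes 0.05 s, during which the arm holds its last target. There are 200 camera calls.

### The job

Get the wooden paint carrier ready to be carried off. First swing the bench lamp's stiff arm aside, towards the robot's right-hand side, until its head is well clear of the carrier, and leave it there; then take the two paint bottles that stand by the glue bottle and the card roll core at the front left of the bench (not those in the crowd behind) and stand one upright in each of the two empty bays of the raised spring floor on the carrier's left-hand side (the carrying bar is in the way of a tool held upright). With both standing there, press the floor down (it has a knob in the middle for this) until the spring catch snaps over and holds it down, then let go; the two bottles already in the carrier stay upright in their bays, and the glue bottle and the card roll core on the bench stay where they stand.

Things in the scene. Friction and masses are not known exactly. Their poses are not given: they have to be found in the camera images.
- carrier: Plywood bottle carrier, 270 x 176, fixed on the table, turned about -90 deg. Origin: middle of its underside; local y along its length, local -x points to its open working side (the left, about world +y). Long walls 85 high, outer faces at local x +-88; end boards 102 high, outer faces at y +-135, each with an upright 50 wide up to 286. Walls 10 thick. Inside is a sprung floor.
- floor (a joint): How far the sprung floor has sunk, m: 0 = top (upper face 84 mm above the table), limit 0.050; guided straight down. Spring 260 N/m with 1 N preload; each bottle (80 to 170 g) sinks it 3 to 6 mm more. From 0.027 its striker rod pushes the catch aside; at 0.043 to 0.045 the catch snaps over; let go, it stays at about 0.042. Pressing takes 6 to 12 N.
- catch (a joint): Angle of the hanging spring catch in the middle of the carrier's left long wall, rad: 0 = home, grows to about 0.2 while the floor's striker pushes it outwards, springs back to 0 once it has snapped over. Needs no handling; do not push its thumb tab, which stands up 15 above the wall.
- bay_near (a point): Middle of the empty bay nearer to the robot, on the upper face of the sprung floor (local x -43, y -62 of the carrier; moves down with the floor). Each bay is 56 (across the carrier) x 62 (along it) inside, between fences 16 high and 4 thick.
- bay_far (a point): Middle of the empty bay farther from the robot (local x -43, y +62 of the carrier); otherwise as bay_near.
- rear_near (a point): Middle of the occupied bay at local x +43, y -62 of the carrier, on the floor's upper face.
- rear_far (a point): Middle of the occupied bay at local x +43, y +62 of the carrier, on the floor's upper face.
- knob_top (a point): Middle of the flat top of the floor's wooden press knob, 48 in diameter, 80 above the floor's upper face, in the middle of the carrier under the carrying bar; press it with shut fingers, the tool leaning about 35 deg to the left, between the bottles. Goes down with the floor.
- lamp_arm (a joint): Angle of the lamp arm about its upright post, rad: near 0 the head is over the carrier; grows as the arm swings counter-clockwise seen from above (the head comes towards the robot, then goes to its right); range -0.35 to 1.9. Stiff friction joint, 0.4 N m: it stays where it is left. About 1.2 to 1.4 is well aside.
- lamp: Grey LED bench lamp, fixed: round foot 112 in diameter on the cardboard sheet right of the carrier, upright post 16 thick. Origin: middle of the foot's underside, 14 above the table; the arm swings about the post's axis through it. The arm, a level tube 12 in diameter, is 332 above the table.
- lamp_grip (a point): Middle of the rubber sleeve (18 in diameter, 44 long) on the lamp's arm, 170 from the post's axis, 332 above the table: the place to take the arm, fingers from above on either side of the tube.
- lamp_head (a point): Middle of the lamp's round head, 94 in diameter, 34 high, 290 from the post's axis; its underside is 306 above the table. It hangs over the carrier at the start. Well clear: its middle at least 220 from the carrier's middle, seen from above.
- bottle_small: Loose paint bottle to be loaded: round, 38 in diameter and 98 high (body 78 high, then a cap 26 in diameter), standing on the left of the bench. Origin: middle of its underside; z along its axis. Either bottle may go in either bay.
- bottle_large: Loose paint bottle to be loaded: round, 45 in diameter and 112 high (body 90 high, then a cap 29 in diameter), standing on the left of the bench. Origin: middle of its underside; z along its axis.
- rear_bottle_a: Paint bottle, 42 in diameter, 100 high, already in the carrier, in the bay rear_far on its right-hand side. Origin: middle of its underside.
- rear_bottle_b: Paint bottle, 40 in diameter, 105 high, already in the carrier, in the bay rear_near on its right-hand side. Origin: middle of its underside.
- glue: Bystander: slim white glue bottle, 41 x 53 body (53 along its y) 130 high, with a pointed spout, 20 in diameter, up to 186, standing among the loose paint bottles. Origin: middle of its underside.
- core: Bystander: card roll core, 47 in diameter, 87 high, standing among the loose paint bottles. Origin: middle of its underside.
- bar_mid (a point): Middle of the carrier's round carrying bar (24 in diameter, level, along local y from end to end), 270 above the table, over the carrier's middle line. The bays lie 43 to the side of it, so a vertical tool would hit it: lean the tool 25 to 40 deg from vertical to the carrier's -x side (the left).
- brush_pot (a point): Foot of the fixed brush pot behind the loose bottles: round, 76 in diameter, 98 high (the brushes in it reach higher). Does not move.
- lidded_tub (a point): Foot of the fixed lidded food tub between the carrier and the loose bottles: round, 102 in diameter, 57 high. Does not move.
- crowd_bottle (a point): Foot of the foremost bottle (40 in diameter, 88 high) of the fixed crowd of bottles behind the loose ones; the crowd goes on behind it, away from the robot, up to 100 high. Does not move.
Not all that is in view belongs to the job. What is shaped like the rear_bottle_a but green is not meant.

How it is judged:
On the way, in this order (a step that is already met when the one before it is completed fails the run):
1. the lamp's head is swung clear of the carrier, its middle at least 0.22 m from the carrier's middle (horizontal distance between lamp_head and carrier above 0.22 m), for 0.2 s.
2. both loose bottles stand upright, one in each empty bay, on the floor that is still up and not caught, the fingers off them (((distance between bottle_small and bay_near below 0.022 m and distance between bottle_large and bay_far below 0.022 m) or (distance between bottle_small and bay_far below 0.022 m and distance between bottle_large and bay_near below 0.022 m)) and angle between each of bottle_small, bottle_large's own z axis and vertical below 0.12 rad and value of joint floor below 0.03 m and contact force between the fingers and bottle_small below 0.1 N and contact force between the fingers and bottle_large below 0.1 N), for 0.2 s.
3. the floor is pressed down and the catch has snapped over it (value of joint floor above 0.038 m and value of joint catch below 0.06 rad), for 0.2 s.
At the end, for the whole second after the job is handed in: Floor sunk over 38 mm, held by the catch (within 0.06 rad of home); all four paint bottles upright (7 deg), one a bay, feet within 22 mm of the bay middles, at rest; lamp head over 0.22 m from the carrier's middle (plan); glue bottle and roll core upright within 30 mm of their start (all of step 3 and horizontal distance between lamp_head and carrier above 0.22 m and ((distance between bottle_small and bay_near below 0.022 m and distance between bottle_large and bay_far below 0.022 m) or (distance between bottle_small and bay_far below 0.022 m and distance between bottle_large and bay_near below 0.022 m)) and angle between each of bottle_small, bottle_large, rear_bottle_a, rear_bottle_b, glue, core's own z axis and vertical below 0.12 rad and distance between rear_bottle_a and rear_far below 0.022 m and distance between rear_bottle_b and rear_near below 0.022 m and distance of each of glue, core from where it was at the start of the episode below 0.03 m and linear speed of each of bottle_small, bottle_large below 0.02 m/s); the robot touches nothing.
It fails at once if the glue bottle or the roll core is knocked over or pushed away by more than 50 mm (angle between any of glue, core's own z axis and vertical above 0.6 rad or distance of any of glue, core from where it was at the start of the episode above 0.05 m).
It fails at once if a bottle already in the carrier is tipped over (angle between any of rear_bottle_a, rear_bottle_b's own z axis and vertical above 0.6 rad).
It also fails if it takes over 72 s, if anything falls off the work surface, if the arm or the gripper's body presses on something with over 40 N, if the wrist force passes 120 N, or if a joint passes its speed limit or range.

## Working session

There is one attempt and no reset: what is moved stays moved. The work goes in short steps, Python scripts to look and compute and a shell command to move; the robot and the scene stay as the last step left them, time stands still between calls to the robot, and variables do not carry over. Pictures are saved under pics/ and viewed, at most 10 in all, crops included, and the job is handed in when it is done.

```bash
mkdir -p pics; ls; cat > h.py <<'E'
import numpy as np, cv2
from rig import manip
def shot(n,save=None):
    f=manip.grab_frame(n)
    if save: cv2.imwrite('pics/'+save,cv2.cvtColor(f['img'],cv2.COLOR_RGB2BGR)); np.savez('pics/'+save[:-4],**f)
    return f
def load(s): return dict(np.load('pics/'+s+'.npz'))
def ray(f,u,v):
    d=f['R'].T@np.linalg.solve(f['K'],[u,v,1.]); return -f['R'].T@f['t'],d
def onz(f,u,v,z):
    o,d=ray(f,u,v); return o+d*(z-o[2])/d[2]
def depth(f,u,v):
    o,d=ray(f,u,v); return o+d*f['range_z'][int(v),int(u)]
def cloud(f):
    h,w=f['range_z'].shape; u,v=np.meshgrid(np.arange(w),np.arange(h))
    z=f['range_z'].astype(float); p=np.stack([u*z,v*z,z],-1)@np.linalg.inv(f['K']).T
    P=(p-f['t'])@f['R']; P[z==0]=np.nan; return P
def proj(f,X):
    c=f['K']@(f['R']@np.asarray(X,float)+f['t']); return c[:2]/c[2]
E
python3 - <<'E'
from h import *
for n in('top','side'):
    f=shot(n,n+'0.png'); print(n,-f['R'].T@f['t'],f['R'][2],f['K'][0,0],(f['range_z']>0).mean())
s=manip.read_state();print(s)
E
```

```text
pics
top [0.12572807 0.06619006 1.41784802] [ 0.32795094 -0.0207729  -0.94446634] 448.87323438745153 0.99585546875
side [0.04526712 0.9512474  1.04103675] [ 0.37259337 -0.68391838 -0.62723986] 411.3103980991522 0.97090625
{'clock': 0.1, 'qpos': array([-1.33400346e+00,  8.73748113e-02,  1.75246150e-01,  1.65979419e+00,
       -2.60083238e-05,  1.57080909e+00]), 'joint_velocities': array([-0.00071399, -0.00101074,  0.00152666,  0.00066535,  0.00095353,
        0.00050913]), 'joint_torque': array([ 1.22986236e-03, -5.21562266e+01,  4.65651369e+01,  1.60404062e-02,
        6.43912495e-05, -9.74636180e-06]), 'tcp_pos': array([ 0.1289761 , -0.53448968,  0.25268741]), 'eef_rot': array([[ 9.72098308e-01,  2.34573645e-01, -2.89548699e-04],
       [ 2.34573822e-01, -9.72097699e-01,  1.08898398e-03],
       [-2.60226824e-05, -1.12652003e-03, -9.99999365e-01]]), 'wrist_force': array([-0.98030044, -0.04064512, -0.23769039]), 'torque': array([0.00233779, 0.05031204, 0.0010807 ]), 'grip_force': 0.0, 'opening': 0.9987519973388318}
```

View pics/top0.png

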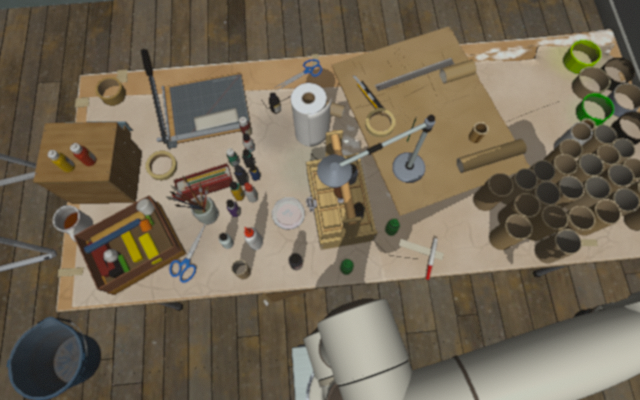

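View pics/side0.png

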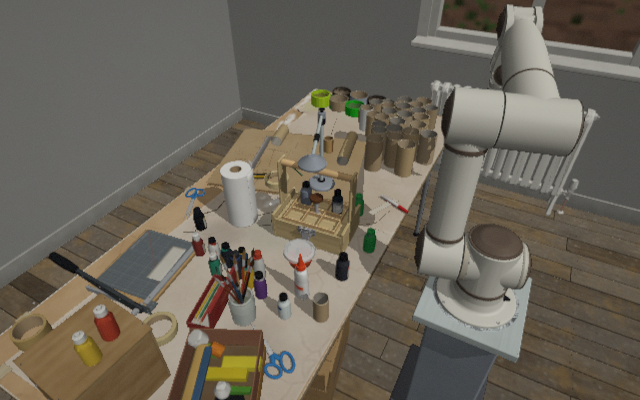

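The side view shows the glue bottle at (302,275), core at (321,307), a pale bottle at (285,305), a dark one at (342,265), purple at (260,285), and green decoys at (370,240) and (358,204). In the top view the lamp head is at (334,170) with its arm running to (430,125). Next, a close crop of both views.

```bash
python3 - <<'E'
from h import *
t=cv2.imread('pics/top0.png');s=cv2.imread('pics/side0.png')
a=cv2.resize(t[150:290,190:390],(800,560)[0:2],interpolation=cv2.INTER_CUBIC)
b=cv2.resize(s[150:330,190:390],None,fx=3.3,fy=3.3,interpolation=cv2.INTER_CUBIC)
cv2.imwrite('pics/ct.png',a);cv2.imwrite('pics/cs.png',b)
T=load('top0');S=load('side0')
for f,uv in((S,[(302,275),(285,300),(342,262),(321,302),(260,283),(370,240)]),(T,[(250,235),(225,238),(295,260),(240,268),(233,207),(347,266),(334,170),(430,125),(409,168)])):
    for p in uv: print(p,depth(f,*p).round(3))
E
```

```text
(302, 275) [0.467 0.264 0.11 ]
(285, 300) [0.477 0.346 0.081]
(342, 262) [0.394 0.143 0.087]
(321, 302) [0.398 0.274 0.036]
(260, 283) [0.577 0.326 0.077]
(370, 240) [ 0.361 -0.01   0.065]
(250, 235) [0.469 0.251 0.134]
(225, 238) [0.479 0.334 0.089]
(295, 260) [0.388 0.126 0.109]
(240, 268) [ 0.4    0.306 -0.   ]
(233, 207) [0.579 0.308 0.08 ]
(347, 266) [ 0.359 -0.026  0.09 ]
(334, 170) [ 0.568 -0.003  0.338]
(430, 125) [ 0.672 -0.272  0.341]
(409, 168) [ 0.674 -0.27   0.039]
```

View pics/ct.png

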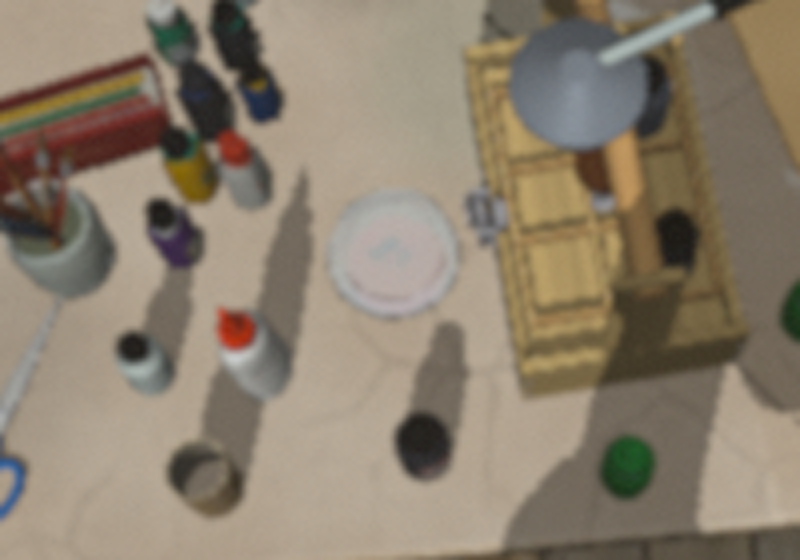

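View pics/cs.png

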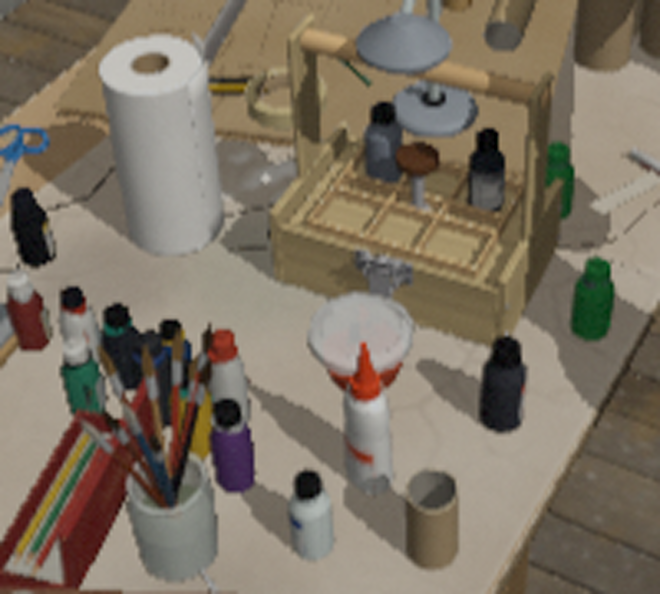

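Candidates in the crop: the pale bottle with a black cap (top 226,240), the dark bottle (295,260), purple (233,207, the crowd's foremost), red-capped white (250,192, crowd), and greens (347,266 and 393,227, decoys). By description the loose pair is the pale one (small) and the dark one (large), beside the glue (red spout, 249,232) and the core (241,269). The carrier's left bays are empty and the catch faces +y. Next I'll measure them.

```bash
cat > m.py <<'E'
from h import *
from scipy.optimize import least_squares
def circ(P):
    r=least_squares(lambda c:np.hypot(P[:,0]-c[0],P[:,1]-c[1])-c[2],[*np.median(P[:,:2],0),.02],loss='soft_l1',f_scale=.002).x
    return r
def pts(f,c,r,z0,z1):
    P=cloud(f).reshape(-1,3); P=P[~np.isnan(P[:,0])]
    return P[(np.hypot(P[:,0]-c[0],P[:,1]-c[1])<r)&(P[:,2]>z0)&(P[:,2]<z1)]
E
python3 - <<'E'
from m import *
T=load('top0');S=load('side0')
for n,c,zb in(('small',(.475,.34),(.02,.07)),('large',(.385,.128),(.02,.085)),('core',(.41,.28),(.01,.08)),('glue',(.465,.255),(.02,.12)),('purple',(.57,.315),(.02,.06)),('green',(.355,-.02),(.02,.06)),('tub',(.48,.15),(.02,.1))):
    r=.07 if n=='tub' else .045
    for k,f in(('T',T),('S',S)):
        P=pts(f,c,r,.01,.2)
        Q=P[(P[:,2]>zb[0])&(P[:,2]<zb[1])]
        top=P[P[:,2]>np.percentile(P[:,2],98)-.008]
        print(n,k,len(Q),'circ',circ(Q).round(4) if len(Q)>10 else None,'med',np.median(Q,0).round(3) if len(Q) else '','top',top.mean(0).round(3),P[:,2].max().round(3))
# lamp
P=np.vstack([pts(T,(.62,-.14),.3,.30,.36),pts(S,(.62,-.14),.3,.30,.36)])
for k,f in(('T',T),('S',S)):
    P=pts(f,(.63,-.14),.25,.315,.36)
    P=P[(P[:,1]<-.06)&(P[:,1]>-.26)]
    if len(P)<5: continue
    c=P.mean(0);d=np.linalg.svd(P-c)[2][0];print('arm',k,len(P),c.round(3),(d/d[1]).round(4))
    H=pts(f,(.567,0),.07,.30,.35);print('head',H.min(0),H.max(0),H.mean(0))
    F=pts(f,(.675,-.27),.08,.005,.05);print('foot',F.min(0),F.max(0));
    F=pts(f,(.675,-.27),.05,.06,.3);print('post',circ(F),F.mean(0),F[:,2].max())
for k,f in(('T',T),('S',S)):
    B=pts(f,(.53,-.02),.25,.255,.30); print('bar/uprights',k,len(B),B.min(0).round(3),B.max(0).round(3))
E
```

```text
small T 90 circ [0.4855 0.343  0.0171] med [0.474 0.334 0.055] top [0.486 0.342 0.093] 0.101
small S 167 circ [0.4863 0.343  0.0167] med [0.477 0.354 0.05 ] top [0.486 0.343 0.092] 0.097
large T 113 circ [0.398  0.1285 0.0196] med [0.385 0.125 0.071] top [0.396 0.128 0.108] 0.118
large S 210 circ [0.3992 0.1284 0.0198] med [0.392 0.143 0.058] top [0.397 0.129 0.106] 0.114
core T 136 circ [0.388  0.2965 0.0225] med [0.395 0.294 0.046] top [0.394 0.291 0.084] 0.089
core S 219 circ [0.3891 0.296  0.0227] med [0.397 0.283 0.055] top [0.396 0.291 0.083] 0.09
glue T 205 circ [0.479  0.2563 0.0214] med [0.465 0.245 0.085] top [0.478 0.257 0.179] 0.186
glue S 336 circ [0.477  0.2507 0.0214] med [0.469 0.267 0.073] top [0.477 0.258 0.174] 0.187
purple T 59 circ [0.5889 0.3152 0.0196] med [0.572 0.304 0.042] top [0.587 0.315 0.105] 0.112
purple S 109 circ [0.5898 0.3145 0.0192] med [0.577 0.329 0.041] top [0.588 0.318 0.104] 0.111
green T 28 circ [ 0.369  -0.0268  0.0208] med [ 0.351 -0.021  0.043] top [ 0.367 -0.027  0.095] 0.105
green S 99 circ [ 0.3697 -0.0279  0.0204] med [ 0.363 -0.011  0
[... 356 characters left out ...]
68] [ 0.57337801 -0.00451616  0.32598277]
foot [ 0.59547944 -0.3492107   0.00540395] [ 0.75450608 -0.19023857  0.04857078]
post [ 0.68613793 -0.27228145  0.00759392] [ 0.68125732 -0.26915697  0.18348242] 0.29986912528062987
arm S 129 [ 0.637 -0.15   0.336] [-0.4045  1.      0.0046]
head [ 0.53176976 -0.0621436   0.30431844] [0.6237692  0.04382881 0.34407623] [0.57091404 0.00934056 0.32404121]
foot [ 0.59689675 -0.33636071  0.00597114] [ 0.75395465 -0.2005535   0.04913289]
post [ 0.68697584 -0.27354366  0.00777446] [ 0.68445054 -0.26972551  0.21973754] 0.2994285259312768
bar/uprights T 703 [ 0.437 -0.061  0.256] [0.714 0.008 0.289]
bar/uprights S 500 [ 0.437 -0.064  0.255] [0.715 0.011 0.288]
```

```bash
python3 - <<'E'
from m import *
T=load('top0');S=load('side0')
for n,c in(('small',(.486,.343)),('dark',(.3987,.1285)),('purple',(.5893,.315)),('green',(.3695,-.0275)),('core',(.3885,.296)),('redcap',(.615,.265))):
    P=np.vstack([pts(S,c,.035,.005,.2),pts(T,c,.035,.005,.2)])
    print(n,[(round(z,3),int((m:=(abs(P[:,2]-z)<.005)).sum()),(2000*circ(P[m])[2]).round(1) if m.sum()>12 else None) for z in np.arange(.02,.125,.01)])
    # silhouette width in side image by depth mask
    f=S;C=cloud(f);m=(np.hypot(C[...,0]-c[0],C[...,1]-c[1])<.035)
    for z in(.03,.05,.07,.085):
        k=m&(abs(C[...,2]-z)<.03)
        uv=proj(f,[*c,z]);v=int(round(uv[1]));row=np.where(k[v])[0]
        dep=(f['R']@np.array([*c,z])+f['t'])[2]
        print('  z',z,'w mm',(len(row)*dep/f['K'][0,0]*1000).round(1))
E
```

```text
small [(np.float64(0.02), 41, np.float64(36.2)), (np.float64(0.03), 43, np.float64(35.8)), (np.float64(0.04), 33, np.float64(35.8)), (np.float64(0.05), 47, np.float64(36.3)), (np.float64(0.06), 71, np.float64(33.4)), (np.float64(0.07), 65, np.float64(26.6)), (np.float64(0.08), 30, np.float64(23.3)), (np.float64(0.09), 86, np.float64(18.6)), (np.float64(0.1), 16, np.float64(10.3)), (np.float64(0.11), 0, None), (np.float64(0.12), 0, None)]
  z 0.03 w mm 41.3
  z 0.05 w mm 38.0
  z 0.07 w mm 34.7
  z 0.085 w mm 25.8
dark [(np.float64(0.02), 35, np.float64(43.3)), (np.float64(0.03), 35, np.float64(43.0)), (np.float64(0.04), 38, np.float64(43.3)), (np.float64(0.05), 36, np.float64(42.6)), (np.float64(0.06), 39, np.float64(42.3)), (np.float64(0.07), 102, np.float64(38.6)), (np.float64(0.08), 59, np.float64(31.8)), (np.float64(0.09), 32, np.float64(28.7)), (np.float64(0.1), 87, np.float64(22.9)), (np.float64(0.11), 43, np.float64(13.7)), (np.float64(0.12), 2, None)]
  z 0.03 w mm 45.2
  z 0.05 w mm 41.6
  z 0.07 w mm 44.4
  z 0.085 w mm 34.6
purple [(np.float64(0.02), 38, np.float64(39.8)),
[... 1358 characters left out ...]
0.1), 0, None), (np.float64(0.11), 0, None), (np.float64(0.12), 0, None)]
  z 0.03 w mm 38.2
  z 0.05 w mm 37.9
  z 0.07 w mm 31.7
  z 0.085 w mm 42.9
redcap [(np.float64(0.02), 25, np.float64(58.1)), (np.float64(0.03), 25, np.float64(69.7)), (np.float64(0.04), 21, np.float64(60.3)), (np.float64(0.05), 45, np.float64(46.7)), (np.float64(0.06), 64, np.float64(39.8)), (np.float64(0.07), 54, np.float64(124456.8)), (np.float64(0.08), 77, np.float64(82.6)), (np.float64(0.09), 45, np.float64(29.6)), (np.float64(0.1), 42, np.float64(25.2)), (np.float64(0.11), 38, np.float64(20.7)), (np.float64(0.12), 56, np.float64(14.7))]
  z 0.03 w mm 19.2
  z 0.05 w mm 28.5
  z 0.07 w mm 37.7
  z 0.085 w mm 31.2
```

The dark bottle is Ø45 (large), the pale one Ø38 (small) and purple Ø40 (crowd), so the choice holds. Rows only turn about the tool's z, so I'll check the usage text for how a lean is commanded.

```bash
python3 -m creep '[0,0,-4.5,0,8.5, 0,0,-4.5,0,8.5, 0,0,-4.5,0,8.5, 0,0,-4.5,-0.15,8.5, 0,0,0,-0.15,8.5]'; python3 -c "
from rig import manip;s=manip.read_state();print(s['qpos'],s['eef_rot'])"
```

```text
clock: 0.6
tcp_pos: [0.1291, -0.535, 0.4397]
eef_rot: [[0.857, 0.515, 0.002], [0.515, -0.857, -0.01], [-0.003, 0.01, -1.0]]
wrist_force: [0.1, 0.6, -0.2]
opening: 0.995
grip_force: 0.0
[-1.33402364e+00  2.61301420e-01  7.62909613e-01  2.06185531e+00
  1.53927214e-05  1.26641339e+00] [[ 0.85711784  0.51511437  0.00248941]
 [ 0.51511077 -0.85706231 -0.01025109]
 [-0.0031469   0.01006871 -0.99994436]]
```

```bash
python3 -m creep '[4.9,-0.8,0,0,8.5, 4.9,-0.8,0,0,8.5, 4.9,-0.8,0,0,8.5, 4.9,-0.8,0,0,8.5, 4.9,-0.8,0,0,8.5, 4.9,-0.8,0,0,8.5, 4.9,-0.8,0,0,8.5, 4.9,-0.8,0,0,8.5, 4.9,-0.8,0,0,8.5, 4.9,-0.8,0,0,8.5]'; python3 -m creep '[4.9,-0.8,0,0,8.5, 4.9,-0.8,0,0,8.5, 4.9,-0.8,0,0,8.5, 0,0,0,-0.14,8.5, 0,0,0,-0.14,8.5, 0,0,0,-0.14,8.5, 0,0,0,-0.14,8.5, 0,0,0,-0.14,8.5, 0,0,0,-0.14,8.5, 0,0,0,-0.14,8.5]'; python3 -m creep '[0,0,0,-0.14,8.5, 0,0,0,-0.14,8.5, 0,0,0,-0.14,8.5, 0,0,0,0,8.5,0,0,0,0,8.5]'
cat > go.py <<'E'
import sys
from h import *
s=manip.read_state();R=s['eef_rot'];t=np.array([float(a) for a in sys.argv[1:4]])
print('tcp',s['tcp_pos'].round(4),'d tool cm',(R.T@(t-s['tcp_pos'])*100).round(2),'q',s['qpos'].round(2),'yang',np.degrees(np.arctan2(R[1,1],R[0,1])).round(1))
E
python3 go.py .6226 -.1158 .335
```

```text
clock: 1.6
tcp_pos: [0.5109, -0.2142, 0.4327]
eef_rot: [[0.86, 0.51, -0.0], [0.51, -0.86, 0.0], [-0.0, -0.0, -1.0]]
wrist_force: [-0.2, -0.3, 0.9]
opening: 0.992
grip_force: 0.0
clock: 2.6
tcp_pos: [0.6174, -0.1268, 0.4331]
eef_rot: [[0.05, 0.999, -0.001], [0.999, -0.05, 0.0], [0.0, -0.001, -1.0]]
wrist_force: [0.3, -1.0, -0.4]
opening: 0.996
grip_force: 0.0
clock: 3.1
tcp_pos: [0.6173, -0.1268, 0.4333]
eef_rot: [[-0.353, 0.936, -0.0], [0.936, 0.353, 0.0], [0.0, -0.0, -1.0]]
wrist_force: [0.5, 0.9, 0.7]
opening: 0.998
grip_force: 0.0
tcp [ 0.6173 -0.1268  0.4333] d tool cm [0.84 0.89 9.83] q [-0.2   0.57  1.17  2.18  0.    1.01] yang 20.7
```

```bash
python3 -m creep '[0.8,0.9,3,-0.03,8.5, 0,0,3.8,0,8.5, 0,0,3,0,8.5, 0,0,0,0,8.5]'; python3 -m creep '[0,0,0,0,3.5, 0,0,0,0,2, 0,0,0,0,1.5, 0,0,0,0,1.2, 0,0,0,0,1.2, 0,0,0,0,1.2]' 40
```

```text
clock: 3.5
tcp_pos: [0.6213, -0.1168, 0.3361]
eef_rot: [[-0.379, 0.925, -0.01], [0.925, 0.379, 0.002], [0.005, -0.008, -1.0]]
wrist_force: [0.4, -0.1, 0.3]
opening: 0.996
grip_force: 0.0
clock: 4.1
tcp_pos: [0.6233, -0.1172, 0.3429]
eef_rot: [[-0.382, 0.924, 0.002], [0.924, 0.382, -0.0], [-0.001, 0.002, -1.0]]
wrist_force: [1.1, -1.5, 5.6]
opening: 0.193
grip_force: 39.2
```

```bash
python3 -m creep '[-0.08,-1.69,0,-0.1,1.2, -0.08,-1.69,0,-0.1,1.2, -0.08,-1.69,0,-0.1,1.2, -0.08,-1.69,0,-0.1,1.2, 0,0,0,0,1.2]'; python3 go.py .687 -.273 .343
```

```text
clock: 4.6
tcp_pos: [0.5661, -0.1559, 0.3428]
eef_rot: [[-0.712, 0.702, 0.002], [0.702, 0.712, -0.001], [-0.002, 0.0, -1.0]]
wrist_force: [0.8, -2.2, 5.5]
opening: 0.191
grip_force: 42.3
tcp [ 0.5661 -0.1559  0.3428] d tool cm [-16.83   0.15   0.02] q [-0.27  0.24  0.53  1.86 -0.    0.51] yang 45.4
```

Radius and heading are holding, so I'll continue the swing.

```bash
python3 -m creep '[-0.08,-1.69,0,-0.1,1.2, -0.08,-1.69,0,-0.1,1.2, -0.08,-1.69,0,-0.1,1.2, -0.08,-1.69,0,-0.1,1.2,-0.08,-1.69,0,-0.1,1.2, -0.08,-1.69,0,-0.1,1.2, -0.08,-1.69,0,-0.1,1.2, -0.08,-1.69,0,-0.1,1.2,-0.08,-1.69,0,-0.1,1.2, 0,0,0,0,1.2]'; python3 -m creep '[0,0,0,0,3, 0,0,0,0,5, 0,0,0,0,7, 0,0,0,0,8,0,0,-4,0,8,0,0,-4,0,8,0,0,-4,0,8]';python3 go.py .687 -.273 .343
python3 - <<'E'
from m import *
S=shot('side','side1.png')
P=pts(S,(.55,-.29),.2,.30,.345);P=P[P[:,2]<.35];print(len(P),P.min(0),P.max(0))
H=P[P[:,0]<.46];print(H.min(0),H.max(0))
E
```

```text
clock: 5.6
tcp_pos: [0.5194, -0.2954, 0.3428]
eef_rot: [[-0.993, -0.121, 0.002], [-0.121, 0.993, -0.002], [-0.002, -0.002, -1.0]]
wrist_force: [-1.2, -1.0, 9.2]
opening: 0.191
grip_force: 42.5
clock: 6.3
tcp_pos: [0.5193, -0.2936, 0.4515]
eef_rot: [[-0.993, -0.121, 0.002], [-0.121, 0.993, -0.001], [-0.002, -0.001, -1.0]]
wrist_force: [0.8, -0.1, 2.1]
opening: 0.929
grip_force: 0.0
tcp [ 0.5193 -0.2936  0.4515] d tool cm [-16.88   0.04  10.88] q [-0.51  0.47  1.07  2.17  0.   -0.64] yang 96.9
444 [ 0.39350904 -0.31504306  0.30124586] [ 0.6983405  -0.25218545  0.34483297]
[ 0.39350904 -0.31504306  0.30555045] [ 0.4574569  -0.26148246  0.3405913 ]
```

```bash
python3 - <<'E'
from m import *
S=load('side1');T=shot('top','top1.png')
for k,f in(('T',T),('S',S)):
    P=pts(f,(.576,-.027),.1,.27,.292); P=P[(abs(P[:,0]-.576)<.1)]
    c=P.mean(0);d=np.linalg.svd(P-c,full_matrices=False)[2][0];print('bar',k,len(P),c.round(4),(d/d[0]).round(4))
    U=pts(f,(.576,-.027),.2,.11,.29); print('ends',U[:,0].min(),U[:,0].max())
    W=pts(f,(.576,-.027),.2,.075,.11); W=W[(W[:,1]>.03)&(W[:,1]<.1)]
    print('leftwall',W[:,1].max(), np.polyfit(W[:,0],W[:,1],1) if len(W) else '')
    for a in range(0,2):
        # surroundings on the right
        P=cloud(f).reshape(-1,3);m=(P[:,1]<-.35)&(P[:,0]>-.4)&(P[:,0]<.35)&(P[:,2]>.05)&(P[:,2]<.6)
        Q=P[m]; 
    h,xe,ye=np.histogram2d(P[:,0],P[:,1],bins=[np.arange(-.5,.6,.1),np.arange(-1.5,-.3,.1)]) if 0 else (0,0,0)
    for x in np.arange(-.3,.5,.1):
        print(round(x,1),[ (round(float(y),1),round(float(np.nanmax(P[k2,2])),2)) for y in np.arange(-1.1,-.3,.1) if (k2:=((abs(P[:,0]-x)<.05)&(abs(P[:,1]-y)<.05))).sum()>3])
E
```

```text
bar T 573 [ 0.5739 -0.0272  0.2786] [ 1.     0.083 -0.003]
ends 0.4371488737045258 0.7138578082913868
leftwall 0.08142436440994735 [0.03334872 0.02866248]
-0.3 []
-0.2 [(-1.1, -0.73), (-1.0, -0.73), (-0.9, -0.73), (-0.8, -0.74)]
-0.1 [(-1.1, -0.73), (-1.0, -0.73), (-0.9, -0.73), (-0.8, -0.73), (-0.7, -0.73), (-0.6, -0.72), (-0.5, -0.73), (-0.4, -0.72)]
0.0 [(-1.1, -0.72), (-1.0, -0.73), (-0.9, -0.73), (-0.8, -0.72), (-0.7, -0.72), (-0.6, -0.72), (-0.5, -0.72), (-0.4, -0.73)]
0.1 [(-1.1, -0.72), (-1.0, -0.73), (-0.9, -0.73), (-0.8, -0.72), (-0.7, -0.73), (-0.6, -0.73), (-0.5, -0.73)]
0.2 [(-1.1, -0.73), (-1.0, -0.73), (-0.9, -0.72), (-0.8, -0.72), (-0.7, -0.72), (-0.6, -0.72)]
0.3 [(-1.1, -0.72), (-1.0, 0.0), (-0.9, 0.01), (-0.8, 0.01), (-0.7, 0.14), (-0.6, 0.14), (-0.5, 0.01), (-0.4, 0.01)]
0.4 [(-1.1, -0.73), (-1.0, 0.06), (-0.9, 0.14), (-0.8, 0.15), (-0.7, 0.15), (-0.6, 0.15), (-0.5, 0.15), (-0.4, 0.0)]
bar S 323 [ 0.5733 -0.0232  0.2772] [1.     0.0841 0.002 ]
ends 0.43686884860502145 0.7135112224551381
leftwall 0.08122181927670842 [0.04550108 0.02511135]
-0.3 [(-1.1, -0.73), (-1.0, -0.73), (-0.9, -0.73), (-0.8, -0.73), (-0.7, -0.73), (-0.6, -0.73), (-0.5, -0.73), (-0.4, -0.73)]
-0.2 [(-1.0, -0.73), (-0.4, -0.74)]
-0.1 []
0.0 []
0.1 []
0.2 [(-0.6, -0.74), (-0.5, -0.73), (-0.4, -0.73)]
0.3 [(-1.0, -0.73), (-0.9, -0.73), (-0.8, -0.73), (-0.7, -0.73), (-0.6, -0.73), (-0.5, 0.0), (-0.4, 0.01)]
0.4 [(-1.1, -0.73), (-1.0, -0.46), (-0.9, -0.73), (-0.8, -0.73), (-0.7, -0.73), (-0.6, 0.01), (-0.5, 0.14), (-0.4, 0.01)]
```

```bash
python3 -m creep '[4.55,-1.77,0,0,8, 4.55,-1.77,0,0,8, 4.55,-1.77,0,0,8, 4.55,-1.77,0,0,8, 4.55,-1.77,0,0,8, 4.55,-1.77,0,0,8, 4.55,-1.77,0,0,8, 4.55,-1.77,0,0,8, 4.55,-1.77,0,0,8, 4.55,-1.77,0,0,8]'>/dev/null; python3 -m creep '[4.55,-1.77,0,0,8, 0,0,0,0.146,8, 0,0,0,0.146,8, 0,0,0,0.146,8, 0,0,0,0.146,8, 0,0,0,0.146,8, 0,0,0,0.146,8, 0,0,0,0.146,8, 0,0,0,0.146,8, 0,0,0,0.146,8]'>/dev/null; python3 -m creep '[0,0,0,0.146,8,0,0,0,0.146,8,0,0,0,0,8]'; python3 go.py .046 -.548 .45
```

```text
clock: 8.7
tcp_pos: [0.047, -0.548, 0.4482]
eef_rot: [[-0.084, 0.997, -0.0], [0.997, 0.084, 0.001], [0.001, 0.0, -1.0]]
wrist_force: [0.2, 1.0, 0.0]
opening: 0.939
grip_force: 0.0
tcp [ 0.047  -0.548   0.4482] d tool cm [ 0.01 -0.1  -0.18] q [-1.49  0.29  0.82  2.1   0.    0.  ] yang 4.8
```

```bash
python3 -m creep '[-4.5,0,0,0,8, -4.5,0,0,0,8, -4.5,0,0,0,8, -4.5,0,0,0,8, -4.5,0,0,0,8, -4.5,0,0,0,8, -4.5,0,0,0,8]'; python3 go.py .046 -.548 .45
```

```text
clock: 9.4
tcp_pos: [0.0527, -0.6148, 0.4073]
eef_rot: [[-0.086, 0.996, -0.01], [0.989, 0.087, 0.12], [0.121, 0.0, -0.993]]
wrist_force: [0.4, -0.4, -0.4]
opening: 0.937
grip_force: 0.0
tcp [ 0.0527 -0.6148  0.4073] d tool cm [ 7.17 -0.09 -3.43] q [-1.49  0.65  1.23  2.28  0.   -0.  ] yang 5.0
```

```bash
python3 -m creep '[0,0,0,0,8,0,0,0,0,8]'|sed -n 2,3p; python3 go.py .046 -.548 .45;  python3 -m creep '[-4.5,0,0,0,8, -4.5,0,0,0,8, -4.5,0,0,0,8,0,0,0,0,8]'|sed -n 2,3p; python3 go.py .046 -.548 .45
```

```text
tcp_pos: [0.0527, -0.6148, 0.4073]
eef_rot: [[-0.085, 0.996, -0.01], [0.989, 0.086, 0.12], [0.12, 0.0, -0.993]]
tcp [ 0.0527 -0.6148  0.4073] d tool cm [ 7.18 -0.09 -3.43] q [-1.49  0.65  1.23  2.28  0.   -0.  ] yang 4.9
tcp_pos: [0.0539, -0.6278, 0.3718]
eef_rot: [[-0.084, 0.996, -0.015], [0.981, 0.086, 0.176], [0.176, 0.0, -0.984]]
tcp [ 0.0539 -0.6278  0.3718] d tool cm [ 9.27 -0.1  -6.28] q [-1.49  0.7   1.23  2.28  0.   -0.  ] yang 4.9
```

```bash
python3 -m creep '[0,0,-4.5,0,8, 0,0,-4.5,0,8,0,0,-4.5,0,8,0,0,-4.5,0,8,0,0,0,0,8]'|sed -n 2,3p; python3 go.py .046 -.548 .45;  python3 -m creep '[0,0,-4.5,0,8, 0,0,-4.5,0,8,0,0,-4.5,0,8,0,0,-4.5,0,8,0,0,0,0,8]'|sed -n 2,3p; python3 go.py .046 -.548 .45
```

```text
tcp_pos: [0.0508, -0.5925, 0.4573]
eef_rot: [[-0.086, 0.996, -0.003], [0.996, 0.086, 0.038], [0.038, 0.0, -0.999]]
tcp [ 0.0508 -0.5925  0.4573] d tool cm [ 4.44 -0.1   0.9 ] q [-1.49  0.57  1.24  2.28  0.   -0.  ] yang 4.9
tcp_pos: [0.0472, -0.55, 0.5305]
eef_rot: [[-0.085, 0.996, 0.008], [0.992, 0.086, -0.089], [-0.089, -0.0, -0.996]]
tcp [ 0.0472 -0.55    0.5305] d tool cm [ 0.93 -0.1   8.  ] q [-1.49  0.44  1.24  2.28 -0.   -0.  ] yang 4.9
```

```bash
python3 -m creep '[0,0,-4.5,0,8, 0,0,-4.5,0,8,0,0,-4.5,0,8,0,0,-4.5,0,8,0,0,-4.5,0,8,0,0,-4.5,0,8,0,0,-4.5,0,8,0,0,-4.5,0,8,0,0,-4.5,0,8,0,0,-4.5,0,8]'|sed -n 2,3p;  python3 -m creep '[0,0,-4.5,0,8, 0,0,-4.5,0,8,0,0,0,0,8]'|sed -n 2,3p; python3 go.py .046 -.548 .45
```

```text
tcp_pos: [0.035, -0.4077, 0.6841]
eef_rot: [[-0.079, 0.996, 0.034], [0.915, 0.086, -0.394], [-0.395, -0.0, -0.919]]
tcp_pos: [0.0318, -0.3708, 0.7109]
eef_rot: [[-0.076, 0.996, 0.039], [0.886, 0.086, -0.455], [-0.457, -0.0, -0.889]]
tcp [ 0.0318 -0.3708  0.7109] d tool cm [-3.88 -0.1  31.33] q [-1.49  0.05  1.24  2.28  0.   -0.  ] yang 4.9
```

```bash
python3 -m creep '[0,0,-4.5,0,8, 0,0,-4.5,0,8,0,0,-4.5,0,8,0,0,0,0,8]'; python3 go.py .046 -.548 .45
```

```text
clock: 12.7
tcp_pos: [0.0272, -0.3166, 0.744]
eef_rot: [[-0.072, 0.996, 0.046], [0.838, 0.086, -0.538], [-0.54, -0.0, -0.842]]
wrist_force: [0.3, -0.5, 0.4]
opening: 0.934
grip_force: 0.0
tcp [ 0.0272 -0.3166  0.744 ] d tool cm [-3.66 -0.1  37.28] q [-1.49 -0.04  1.23  2.28  0.   -0.  ] yang 4.9
```

```bash
cat > go.py <<'E'
import sys
from h import *
s=manip.read_state();R=s['eef_rot'];p=s['tcp_pos'];a=[float(x) for x in sys.argv[1:]]
print('t',s['clock'],'tcp',p.round(4),'q',s['qpos'].round(2),'tilt',np.degrees(np.arccos(-R[2,2])).round(1),'yang',np.degrees(np.arctan2(R[1,1],R[0,1])).round(1),'y_z',R[2,1].round(3))
for i in range(0,len(a),3):
    t=np.array(a[i:i+3]);d=R.T@(t-p)*100;n=int(np.ceil(np.linalg.norm(d)/4.9));print(n,'rows of',(d/n).round(2),'total',d.round(2));p=t
E
python3 go.py .05 -.5 .5 .4 -.3 .5 .45 .1 .5
```

```text
t 12.7 tcp [ 0.0272 -0.3166  0.744 ] q [-1.49 -0.04  1.23  2.28  0.   -0.  ] tilt 32.7 yang 4.9 y_z -0.0
7 rows of [-0.34  0.1   4.36] total [-2.36  0.71 30.51]
9 rows of [ 1.58  4.07 -1.02] total [14.24 36.59 -9.15]
9 rows of [ 3.69  0.93 -2.37] total [ 33.18   8.41 -21.3 ]
```

```bash
python3 -m creep '[-0.34,0.1,4.36,0,8,-0.34,0.1,4.36,0,8,-0.34,0.1,4.36,0,8,-0.34,0.1,4.36,0,8,-0.34,0.1,4.36,0,8,-0.34,0.1,4.36,0,8,-0.34,0.1,4.36,0,8,0,0,0,0,8]' | sed -n 4p; python3 -m creep '[1.58,4.07,-1.02,0,8,1.58,4.07,-1.02,0,8,1.58,4.07,-1.02,0,8,1.58,4.07,-1.02,0,8,1.58,4.07,-1.02,0,8,1.58,4.07,-1.02,0,8,1.58,4.07,-1.02,0,8,1.58,4.07,-1.02,0,8,1.58,4.07,-1.02,0,8,0,0,0,0,8]'|sed -n 4p; python3 go.py .45 .1 .5
```

```text
wrist_force: [-0.4, 0.9, -0.6]
wrist_force: [0.7, -0.0, -0.2]
t 14.5 tcp [ 0.4038 -0.2818  0.5251] q [-0.35 -0.09  0.47  1.88 -0.51  1.07] tilt 32.4 yang 5.2 y_z -0.005
8 rows of [ 4.13  1.01 -2.26] total [ 33.08   8.08 -18.04]
```

```bash
python3 -m creep '[4.13,1.01,-2.26,0,6,4.13,1.01,-2.26,0,6,4.13,1.01,-2.26,0,6,4.13,1.01,-2.26,0,6,4.13,1.01,-2.26,0,6,4.13,1.01,-2.26,0,6,4.13,1.01,-2.26,0,6,4.13,1.01,-2.26,0,6,0,0,0,0,6]'|sed -n 4p; cat > car.py <<'E'
from m import *
def carrier(T,S,show=True):
    a=np.radians(4.8);ey=np.array([np.cos(a),np.sin(a)]);ex=np.array([ey[1],-ey[0]])
    out=[]
    for k,f in(('T',T),('S',S)):
        P=pts(f,(.576,-.027),.22,.11,.30);L=np.c_[(P[:,:2]-[.5754,-.0285])@ex,(P[:,:2]-[.5754,-.0285])@ey,P[:,2]]
        for sg in(-1,1):
            U=L[(L[:,1]*sg>.115)&(L[:,1]*sg<.145)&(abs(L[:,0])<.05)&(L[:,2]<.289)]
            print(k,'upright',sg,len(U),'x',np.percentile(U[:,0],[1,99]).round(4),'y',np.percentile(U[:,1],[1,99]).round(4),'z',U[:,2].max().round(3))
        Q=pts(f,(.576,-.027),.2,.0,.11);L=np.c_[(Q[:,:2]-[.5754,-.0285])@ex,(Q[:,:2]-[.5754,-.0285])@ey,Q[:,2]]
        for nm,ly in(('near',-.062),('far',.062)):
            F=L[(abs(L[:,0]+.043)<.02)&(abs(L[:,1]-ly)<.02)];print(k,nm,'floor z',len(F),np.median(F[:,2]).round(4) if len(F) else '')
        W=L[(abs(L[:,1])>.04)&(abs(L[:,1])<.12)&(L[:,0]<-.06)&(L[:,2]>.03)&(L[:,2]<.07)];print(k,'left wall face x',np.median(W[:,0]).round(4) if len(W) else '',len(W))
        W=L[(abs(L[:,1])>.04)&(abs(L[:,1])<.12)&(L[:,0]<-.07)&(L[:,2]>.079)];print(k,'wall top x',np.percentile(W[:,0],[2,98]).round(4),np.median(W[:,2]).round(4))
        K=pts(f,(.5754,-.0285),.04,.13,.2);print(k,'knob',len(K),K.mean(0).round(4) if len(K) else '',K[:,2].max() if len(K) else '')
E
python3 - <<'E'
from car import *
T=load('top1');S=load('side1');carrier(T,S)
s=manip.read_state();R=s['eef_rot']
P=np.vstack([cloud(T).reshape(-1,3),cloud(S).reshape(-1,3)])
for n,c,z,rb in(('small',(.4858,.343),.055,.024),('large',(.3987,.1285),.063,.027)):
    q=np.array([*c,z])-R[:,2]*.003
    L=(P-q)@R
    far=np.hypot(P[:,0]-c[0],P[:,1]-c[1])>rb
    m=(abs(L[:,0])<.065)&(abs(L[:,1])<.07)&(L[:,2]<-.04)&(L[:,2]>-.3)&far&(P[:,2]>.015)
    print(n,'body intr',m.sum(),P[m].round(3)[:6].tolist(),L[m].round(3)[:6].tolist())
    m=(abs(L[:,0])<.025)&(abs(L[:,1])<.06)&(L[:,2]<.027)&(L[:,2]>-.06)&far&(P[:,2]>.015)
    print(n,'finger intr',m.sum(),P[m].round(3)[:6].tolist())
E
python3 go.py .45 .1 .5
```

```text
wrist_force: [0.3, -0.2, -0.8]
T upright -1 354 x [-0.0256  0.0218] y [-0.1377 -0.116 ] z 0.289
T upright 1 305 x [-0.0252  0.0236] y [0.1163 0.1357] z 0.289
T near floor z 159 0.078
T far floor z 148 0.0785
T left wall face x -0.1635 159
T wall top x [-0.0886 -0.0713] 0.0847
T knob 97 [ 0.5747 -0.0169  0.1574] 0.16733479376064145
S upright -1 316 x [-0.0272  0.0227] y [-0.1363 -0.1168] z 0.287
S upright 1 360 x [-0.0267  0.0239] y [0.1164 0.1365] z 0.288
S near floor z 71 0.0776
S far floor z 69 0.078
S left wall face x -0.0878 440
S wall top x [-0.09  -0.071] 0.0845
S knob 121 [ 0.5751 -0.0243  0.1554] 0.16209843463341597
small body intr 12 [[0.547, 0.382, 0.227], [0.549, 0.386, 0.212], [0.549, 0.404, 0.075], [0.549, 0.385, 0.232], [0.546, 0.384, 0.232], [0.55, 0.385, 0.228]] [[-0.064, 0.067, -0.16], [-0.053, 0.069, -0.149], [0.035, 0.07, -0.042], [-0.064, 0.069, -0.165], [-0.065, 0.067, -0.165], [-0.062, 0.07, -0.161]]
small finger intr 0 []
large body intr 0 [] []
large finger intr 0 []
t 15.4 tcp [0.4489 0.0929 0.4811] q [ 0.49  0.19  0.67  2.28 -0.52  2.03] tilt 32.2 yang 5.8 y_z 0.012
1 rows of [-0.42  0.21 -1.97] total [-0.42  0.21 -1.97]
```

```bash
python3 go.py .4857 .3446 .20 .4857 .3446 .0575
```

```text
t 15.4 tcp [0.4489 0.0929 0.4811] q [ 0.49  0.19  0.67  2.28 -0.52  2.03] tilt 32.2 yang 5.8 y_z 0.012
8 rows of [4.49 0.73 1.34] total [35.89  5.85 10.72]
3 rows of [ 2.53 -0.06  4.02] total [ 7.59 -0.18 12.06]
```

```bash
python3 -m creep '[4.49,0.73,1.34,0,6,4.49,0.73,1.34,0,6,4.49,0.73,1.34,0,6,4.49,0.73,1.34,0,6,4.49,0.73,1.34,0,6,4.49,0.73,1.34,0,6,4.49,0.73,1.34,0,6,4.49,0.73,1.34,0,6,0,0,0,0,6,0,0,0,0,6]'|sed -n 4p;python3 go.py .4857 .3446 .0575; python3 - <<'E'
from h import *
f=shot('wrist','w1.png')
for n,X in(('cap',(.4858,.343,.098)),('glue',(.478,.257,.18)),('core',(.3885,.296,.087))):print(n,proj(f,X).round(0))
E
```

```text
wrist_force: [0.5, -0.7, 0.3]
t 16.4 tcp [0.4867 0.3405 0.2029] q [ 0.8   0.51  0.5   1.94 -0.43  2.36] tilt 32.2 yang 5.6 y_z 0.015
3 rows of [ 2.7  -0.09  4.02] total [ 8.11 -0.28 12.07]
cap [317. 124.]
glue [293. 317.]
core [168. 159.]
```

View pics/w1.png

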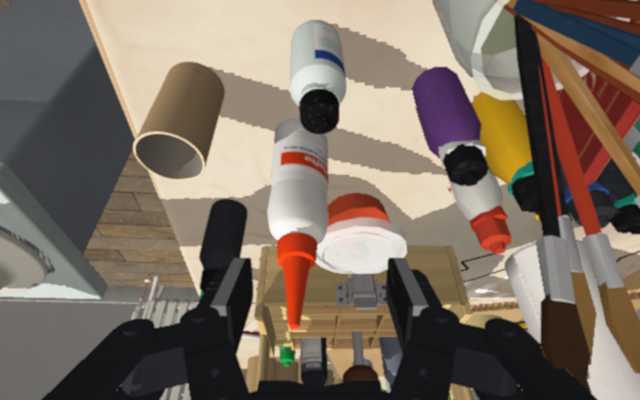

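The wrist view shows the small bottle's cap at (320,110), centred between the fingers at columns 235 and 405. The glue (300,200) and core (180,120) are clear, so I can go down.

```bash
python3 -m creep '[2.7,-0.09,4.0,0,6,2.7,-0.09,4.0,0,6,2.0,-0.05,3.0,0,6,0.7,-0.05,1.0,0,6,0,0,0,0,6]'|sed -n 4p;python3 go.py .4857 .3446 .0575; python3 -m creep '[0,0,0,0,4.5,0,0,0,0,3.8,0,0,0,0,3.5,0,0,0,0,3.3,0,0,0,0,3.3,0,0,0,0,3.3]' 25; python3 go.py .4857 .3446 .0575
```

```text
wrist_force: [-0.4, 0.3, 0.6]
t 16.95 tcp [0.4858 0.3448 0.0597] q [ 0.8   0.54  0.27  1.68 -0.43  2.36] tilt 32.2 yang 5.5 y_z 0.017
1 rows of [ 0.1  -0.01  0.2 ] total [ 0.1  -0.01  0.2 ]
clock: 17.55
tcp_pos: [0.4865, 0.3462, 0.0619]
eef_rot: [[-0.071, 0.995, 0.069], [0.845, 0.097, -0.526], [-0.53, 0.021, -0.848]]
wrist_force: [-0.0, 0.1, 7.3]
opening: 0.424
grip_force: 24.5
t 17.55 tcp [0.4865 0.3462 0.0619] q [ 0.8   0.54  0.28  1.68 -0.43  2.36] tilt 32.0 yang 5.6 y_z 0.021
1 rows of [ 0.1  -0.1   0.45] total [ 0.1  -0.1   0.45]
```

```bash
python3 - <<'E'
from m import *
T=load('top1');S=load('side1')
P=np.vstack([cloud(T).reshape(-1,3),cloud(S).reshape(-1,3)])
m=(P[:,2]>.1)&(P[:,2]<.6)&(P[:,0]>.55)&(P[:,1]>.03)&(P[:,1]<.5)
Q=P[m];print(Q.min(0),Q.max(0))
m=(P[:,2]>.15)&(P[:,2]<.6)&(P[:,0]>.66)&(P[:,1]>.0)&(P[:,1]<.3);print('roll',P[m].min(0),P[m].max(0),P[m].mean(0))
E
python3 go.py .4865 .3462 .27 .634 .16 .27 .6343 .0232 .195 .6343 .0232 .14
```

```text
[0.55019397 0.0300002  0.10000965] [2.29360782 0.49539824 0.26468502]
roll [6.98323977e-01 4.47973418e-05 1.50113337e-01] [2.29320235 0.10374171 0.28542957] [0.93312868 0.04895794 0.20830309]
t 17.55 tcp [0.4865 0.3462 0.0619] q [ 0.8   0.54  0.28  1.68 -0.43  2.36] tilt 32.0 yang 5.6 y_z 0.021
5 rows of [-2.21  0.09 -3.53] total [-11.03   0.44 -17.64]
5 rows of [-3.36  2.57  2.16] total [-16.78  12.87  10.82]
4 rows of [-1.9  -0.36  3.39] total [-7.58 -1.46 13.56]
2 rows of [ 1.46 -0.06  2.33] total [ 2.92 -0.12  4.66]
```

```bash
python3 -m creep '[-2.21,0.09,-3.53,0,3.3,-2.21,0.09,-3.53,0,3.3,-2.21,0.09,-3.53,0,3.3,-2.21,0.09,-3.53,0,3.3,-2.21,0.09,-3.53,0,3.3,0,0,0,0,3.3]'; python3 - <<'E'
from m import *
T=load('top1');S=load('side1');P=np.vstack([cloud(T).reshape(-1,3),cloud(S).reshape(-1,3)])
print(onz(T,310,92,.265))
m=(P[:,2]>.12)&(P[:,2]<.26)&(P[:,0]>.715)&(P[:,0]<.95)&(P[:,1]>.0)&(P[:,1]<.2);print('roll',P[m].min(0),P[m].max(0),circ(P[m]))
s=manip.read_state();R=s['eef_rot']
q=np.array([.6343,.0232,.14]);L=(P-q)@R
m=(abs(L[:,0])<.06)&(abs(L[:,1])<.065)&(L[:,2]<-.04)&(L[:,2]>-.3)&(P[:,2]>.1);print('intr at place',m.sum(),P[m][:4].round(3).tolist())
E
```

```text
clock: 18.15
tcp_pos: [0.4868, 0.3463, 0.2749]
eef_rot: [[-0.069, 0.995, 0.073], [0.848, 0.097, -0.522], [-0.526, 0.026, -0.85]]
wrist_force: [-0.5, 0.7, -1.2]
opening: 0.421
grip_force: 26.1
[0.85223991 0.03779258 0.265     ]
roll [7.99287177e-01 4.47973418e-05 1.20062849e-01] [0.91634833 0.10374171 0.23566158] [0.84865146 0.04952641 0.04399219]
intr at place 2 [[0.7, 0.002, 0.207], [0.698, 0.006, 0.215]]
```

```bash
python3 -m creep '[-3.36,2.57,2.16,0,3.3,-3.36,2.57,2.16,0,3.3,-3.36,2.57,2.16,0,3.3,-3.36,2.57,2.16,0,3.3,-3.36,2.57,2.16,0,3.3,0,0,0,0,3.3,0,0,0,0,3.3]'; python3 go.py .6343 .0232 .195 .6343 .0232 .14
```

```text
clock: 18.85
tcp_pos: [0.6339, 0.1585, 0.2679]
eef_rot: [[-0.07, 0.995, 0.066], [0.844, 0.094, -0.527], [-0.531, 0.018, -0.847]]
wrist_force: [-0.7, -0.1, -1.0]
opening: 0.42
grip_force: 26.1
t 18.85 tcp [0.6339 0.1585 0.2679] q [ 0.45  0.51  0.64  1.9  -0.53  1.98] tilt 32.1 yang 5.4 y_z 0.018
4 rows of [-1.89 -0.34  3.33] total [-7.55 -1.37 13.31]
2 rows of [ 1.46 -0.05  2.33] total [ 2.92 -0.1   4.66]
```

```bash
python3 -m creep '[-1.89,-0.34,3.33,0,3.3,-1.89,-0.34,3.33,0,3.3,-1.89,-0.34,3.33,0,3.3,-1.89,-0.34,3.33,0,3.3,0,0,0,0,3.3,0,0,0,0,3.3]'; python3 go.py .6343 .0232 .14; python3 - <<'E'
from h import *
f=shot('side','s2.png');shot('top','t2.png')
s=cv2.imread('pics/s2.png')[110:290,220:400];t=cv2.imread('pics/t2.png')[130:250,290:410]
cv2.imwrite('pics/c2.png',np.hstack([cv2.resize(s,(400,400),interpolation=3),cv2.resize(t,(400,400),interpolation=3)]))
E
```

```text
clock: 19.45
tcp_pos: [0.6339, 0.0249, 0.1949]
eef_rot: [[-0.073, 0.995, 0.066], [0.844, 0.097, -0.527], [-0.531, 0.018, -0.847]]
wrist_force: [-0.2, 0.2, -1.1]
opening: 0.422
grip_force: 26.1
t 19.45 tcp [0.6339 0.0249 0.1949] q [ 0.26  0.31  0.25  1.59 -0.55  1.76] tilt 32.1 yang 5.6 y_z 0.018
2 rows of [ 1.38 -0.03  2.37] total [ 2.77 -0.07  4.75]
```

View pics/c2.png

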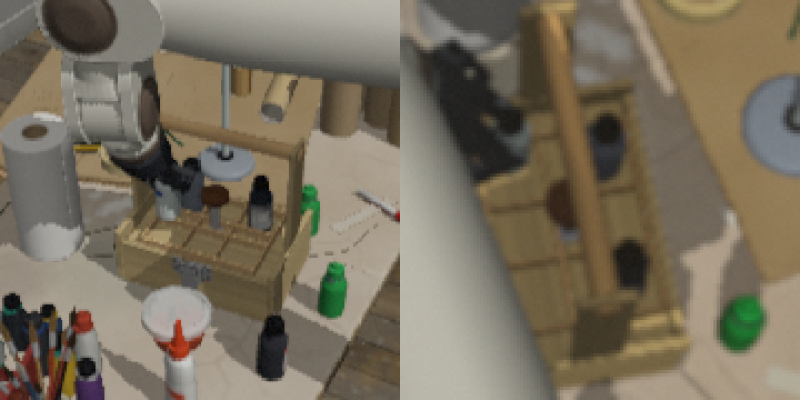

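The side crop shows the small bottle hanging over the far bay (165,205), upright and clear of the bar. I'll lower it.

```bash
python3 -m creep '[0.69,-0.02,1.18,0,3.3,0.69,-0.02,1.18,0,3.3,0.69,-0.02,1.18,0,3.3,0.69,-0.02,1.18,0,3.3,0,0,0,0,3.3,0,0,0,0,3.3]'; python3 -m creep '[0.1,0,0.17,0,3.3,0.1,0,0.17,0,3.3,0,0,0,0,3.3]'
```

```text
clock: 20.15
tcp_pos: [0.6346, 0.0225, 0.1395]
eef_rot: [[-0.073, 0.995, 0.066], [0.844, 0.097, -0.528], [-0.532, 0.017, -0.847]]
wrist_force: [0.7, -0.3, -1.2]
opening: 0.421
grip_force: 26.2
clock: 20.45
tcp_pos: [0.6351, 0.0225, 0.1362]
eef_rot: [[-0.072, 0.995, 0.067], [0.844, 0.097, -0.528], [-0.532, 0.018, -0.847]]
wrist_force: [0.8, -1.1, 0.2]
opening: 0.42
grip_force: 26.2
```

```bash
python3 -m creep '[0.05,0,0.1,0,3.3,0,0,0,0,4.2,0,0,0,0,5,0,0,0,0,5.6,0,0,0,0,5.6,0,0,-1.5,0,5.6,0,0,-3,0,5.6,0,0,-4,0,5.6,0,0,-4,0,5.6,0,0,0,0,5.6]'; python3 - <<'E'
from m import *
for n in('side','top'):
    f=shot(n,n+'3.png')
    P=pts(f,(.6336,.02),.035,.09,.2);print(n,len(P))
    if len(P)>20:
        B=P[P[:,2]<.14];C=P[P[:,2]>.162];print('body',circ(B).round(4),'cap',circ(C).round(4),'top',P[:,2].max().round(4))
E
python3 go.py .3994 .1317 .2 .3994 .1317 .066
```

```text
clock: 21.45
tcp_pos: [0.6274, 0.0908, 0.2457]
eef_rot: [[-0.071, 0.995, 0.073], [0.845, 0.099, -0.526], [-0.53, 0.024, -0.848]]
wrist_force: [1.1, -0.2, 0.0]
opening: 0.653
grip_force: 0.0
side 192
body [0.6355 0.0177 0.0186] cap [0.6382 0.0174 0.0107] top 0.1661
top 193
body [0.6362 0.0192 0.0195] cap [0.6353 0.0186 0.0084] top 0.1739
t 21.55 tcp [0.627  0.0891 0.2413] q [ 0.36  0.37  0.41  1.75 -0.54  1.88] tilt 32.1 yang 5.6 y_z 0.019
5 rows of [ 1.49 -4.46 -0.06] total [  7.45 -22.31  -0.3 ]
3 rows of [ 2.37 -0.09  3.78] total [ 7.12 -0.26 11.35]
```

Small bottle stands at (0.636, 0.0185), 3 mm from the bay middle and upright. Now the large one.

```bash
python3 -m creep '[1.49,-4.46,-0.06,0,6.5,1.49,-4.46,-0.06,0,6.5,1.49,-4.46,-0.06,0,6.5,1.49,-4.46,-0.06,0,6.5,1.49,-4.46,-0.06,0,6.5,0,0,0,0,6.5,0,0,0,0,6.5]'|sed -n 4p;  python3 go.py .3985 .130 .067
```

```text
wrist_force: [0.5, -0.2, -0.9]
t 22.25 tcp [0.3985 0.1309 0.199 ] q [ 0.62 -0.03 -0.14  1.75 -0.49  2.17] tilt 32.2 yang 5.6 y_z 0.017
3 rows of [ 2.32 -0.08  3.74] total [ 6.95 -0.24 11.23]
```

```bash
python3 -m creep '[2.3,-0.08,3.75,0,6.5,2.3,-0.08,3.75,0,6.5,1.5,-0.05,2.4,0,6.5,0.8,-0.03,1.3,0,6.5,0,0,0,0,6.5]'|sed -n 4p;python3 go.py .3985 .130 .067; python3 -m creep '[0,0,0,0,5.2,0,0,0,0,4.5,0,0,0,0,4,0,0,0,0,3.9,0,0,0,0,3.9,0,0,0,0,3.9]' 30; python3 go.py .4 .132 .27
```

```text
wrist_force: [-0.2, 0.1, 2.0]
t 22.75 tcp [0.3989 0.1288 0.0659] q [ 0.61  0.03 -0.34  1.49 -0.49  2.16] tilt 32.2 yang 5.5 y_z 0.014
1 rows of [ 0.04 -0.03 -0.16] total [ 0.04 -0.03 -0.16]
clock: 23.35
tcp_pos: [0.3998, 0.1304, 0.0693]
eef_rot: [[-0.072, 0.995, 0.068], [0.844, 0.097, -0.527], [-0.531, 0.02, -0.847]]
wrist_force: [1.3, -0.6, 5.8]
opening: 0.488
grip_force: 30.4
t 23.35 tcp [0.3998 0.1304 0.0693] q [ 0.61  0.02 -0.34  1.49 -0.49  2.16] tilt 32.1 yang 5.6 y_z 0.02
5 rows of [-2.11  0.09 -3.42] total [-10.53   0.44 -17.08]
```

```bash
python3 -m creep '[-1.05,0.04,-1.7,0,3.9,-2.11,0.09,-3.42,0,3.9,-2.11,0.09,-3.42,0,3.9,-2.11,0.09,-3.42,0,3.9,-2.11,0.09,-3.42,0,3.9,0,0,0,0,3.9]'; python3 - <<'E'
from m import *
for n in('side',):
    f=shot(n,n+'4.png')
    z0=manip.read_state()['tcp_pos'];print(z0)
    P=pts(f,z0[:2],.033,z0[2]-.09,z0[2]+.03)
    for a in(-.065,-.055,-.045,-.035):
        B=P[abs(P[:,2]-z0[2]-a)<.006];print(a,len(B),circ(B).round(4) if len(B)>10 else '')
    print('bottom',np.percentile(P[:,2],[0,1,3]).round(4)-z0[2])
s=cv2.imread('pics/side4.png');u,v=proj(f,z0).astype(int);c=s[v-60:v+60,u-60:u+60];cv2.imwrite('pics/c4.png',cv2.resize(c,(480,480),interpolation=3))
E
```

```text
clock: 23.95
tcp_pos: [0.4007, 0.1322, 0.2539]
eef_rot: [[-0.07, 0.995, 0.072], [0.846, 0.097, -0.524], [-0.529, 0.024, -0.849]]
wrist_force: [0.4, -0.4, -1.4]
opening: 0.484
grip_force: 31.0
[0.40040965 0.13215568 0.25119178]
-0.065 25 [0.4017 0.128  0.0224]
-0.055 40 [0.4014 0.129  0.022 ]
-0.045 42 [0.4006 0.1295 0.0214]
-0.035 42 [0.4011 0.1299 0.0215]
bottom [-0.06849178 -0.06509178 -0.06279178]
```

View pics/c4.png

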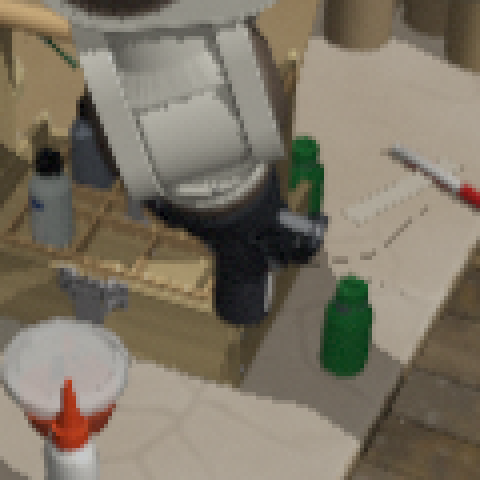

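The crop shows the dark bottle held upright at (243,290), and the small one standing in the far bay (50,200).

```bash
python3 go.py .509 .13 .25 .5092 .0128 .2 .5092 .0128 .143
```

```text
t 24.0 tcp [0.4004 0.1322 0.2512] q [ 0.62 -0.03 -0.03  1.85 -0.49  2.17] tilt 32.0 yang 5.6 y_z 0.022
3 rows of [-0.3   3.59  0.32] total [-0.89 10.78  0.97]
3 rows of [-2.42 -0.41  3.47] total [-7.26 -1.22 10.4 ]
2 rows of [ 1.51 -0.06  2.42] total [ 3.02 -0.12  4.83]
```

```bash
python3 -m creep '[-0.3,3.59,0.32,0,3.9,-0.3,3.59,0.32,0,3.9,-0.3,3.59,0.32,0,3.9,0,0,0,0,3.9,-1.82,-0.3,2.6,0,3.9,-1.82,-0.3,2.6,0,3.9,-1.82,-0.3,2.6,0,3.9,-1.82,-0.3,2.6,0,3.9,0,0,0,0,3.9,0,0,0,0,3.9]'; python3 go.py .5092 .0128 .143; python3 - <<'E'
from m import *
f=shot('side','side5.png');c=(.51,.0096)
P=pts(f,c,.033,.11,.2)
for a in(.14,.15,.16,.17,.18):
    B=P[abs(P[:,2]-a)<.006];print(a,len(B),circ(B).round(4) if len(B)>10 else '')
P=pts(f,c,.03,.06,.1);print('floor z',len(P),np.median(P[:,2]))
E
```

```text
clock: 25.0
tcp_pos: [0.5077, 0.0115, 0.1971]
eef_rot: [[-0.072, 0.995, 0.065], [0.844, 0.096, -0.528], [-0.531, 0.016, -0.847]]
wrist_force: [-0.2, 0.7, 0.1]
opening: 0.488
grip_force: 31.3
t 25.0 tcp [0.5077 0.0115 0.1971] q [ 0.3   0.02 -0.08  1.58 -0.55  1.81] tilt 32.1 yang 5.5 y_z 0.016
2 rows of [1.49 0.04 2.26] total [2.98 0.08 4.52]
0.14 33 [0.5076 0.0087 0.0219]
0.15 35 [0.5081 0.0075 0.0226]
0.16 34 [0.5078 0.0087 0.0214]
0.17 37 [0.508  0.0088 0.0212]
0.18 42 [0.5089 0.0039 0.0251]
floor z 123 0.07305665515844723
```

```bash
python3 -m creep '[0.75,0.06,1.13,0,3.9,0.75,0.06,1.13,0,3.9,0.75,0.03,1.13,0,3.9,0.75,0.03,1.13,0,3.9,0,0,0,0,3.9,0.1,0,0.17,0,3.9,0.1,0,0.17,0,3.9,0,0,0,0,3.9]'
```

```text
clock: 25.85
tcp_pos: [0.5114, 0.0134, 0.1401]
eef_rot: [[-0.072, 0.995, 0.067], [0.844, 0.097, -0.528], [-0.531, 0.018, -0.847]]
wrist_force: [-0.1, -0.5, -1.6]
opening: 0.488
grip_force: 31.3
```

```bash
python3 -m creep '[0.1,0,0.17,0,3.9,0.1,0,0.17,0,3.9,0,0,0,0,3.9]'|sed -n 2,4p; python3 -m creep '[0.1,0,0.17,0,3.9,0,0,0,0,3.9]'|sed -n 2,4p
```

```text
tcp_pos: [0.5114, 0.0133, 0.1358]
eef_rot: [[-0.072, 0.995, 0.067], [0.844, 0.097, -0.528], [-0.532, 0.018, -0.847]]
wrist_force: [0.0, 0.9, 0.7]
tcp_pos: [0.5114, 0.0132, 0.1338]
eef_rot: [[-0.073, 0.995, 0.067], [0.844, 0.097, -0.528], [-0.532, 0.018, -0.847]]
wrist_force: [0.5, 1.3, 0.7]
```

Contact shows as the wrist load going from −1.6 to +0.7 N. I'll release and withdraw along the tool.

```bash
python3 -m creep '[0,0,0,0,4.8,0,0,0,0,5.5,0,0,0,0,6.2,0,0,0,0,6.2,0,0,-1.5,0,6.2,0,0,-3,0,6.2,0,0,-4,0,6.2,0,0,-4,0,6.2,0,0,-2,0,6.2,0,0,0,0,6.2]'|sed -n 2,4p; python3 - <<'E'
from m import *
for n in('side','top'):
    f=shot(n,n+'6.png')
    for nm,c,zc in(('far',(.6358,.0185),.15),('near',(.51,.0096),.16)):
        P=pts(f,c,.032,.09,.2);B=P[P[:,2]<.125];C=P[P[:,2]>zc]
        print(n,nm,len(B),len(C),circ(B).round(4) if len(B)>10 else '',circ(C).round(4) if len(C)>10 else '',P[:,2].max().round(4))
    F=pts(f,(.5718,.0148),.025,.05,.1);print('floor z',len(F),np.median(F[:,2]))
    for nm,x in(('glue',(.478,.257)),('core',(.3885,.296))):
        B=pts(f,x,.04,.02,.08);print(nm,circ(B).round(4) if len(B)>10 else '')
    K=pts(f,(.5754,-.028),.03,.12,.2);print('knob',len(K),K.mean(0).round(4) if len(K) else '')
E
python3 go.py .55 .12 .26
```

```text
tcp_pos: [0.5023, 0.0912, 0.2589]
eef_rot: [[-0.072, 0.995, 0.07], [0.845, 0.098, -0.526], [-0.531, 0.021, -0.847]]
wrist_force: [0.7, 0.8, -0.2]
side far 85 37 [0.6346 0.0194 0.0178] [0.6356 0.0179 0.0099] 0.168
side near 95 38 [0.5107 0.0107 0.0213] [0.5085 0.0105 0.0123] 0.1776
floor z 75 0.06939914195912734
glue [0.4777 0.2494 0.0228]
core [0.3889 0.2959 0.0228]
knob 68 [ 0.572  -0.0152  0.1458]
top far 54 54 [0.6349 0.0197 0.0187] [0.6343 0.0191 0.0089] 0.17
top near 44 82 [0.5146 0.0118 0.0254] [0.5074 0.0121 0.0103] 0.1819
floor z 173 0.06964666718849946
glue 
core [0.3877 0.2972 0.0223]
knob 102 [ 0.5747 -0.0175  0.1494]
t 27.45 tcp [0.5018 0.0899 0.2562] q [ 0.44  0.11  0.12  1.78 -0.53  1.97] tilt 32.1 yang 5.6 y_z 0.018
2 rows of [ 0.99  2.55 -0.8 ] total [ 1.99  5.09 -1.59]
```

Both bottles stand in their bays, 2 to 3 mm off, with the floor at 0.0695 and the knob top at about 0.1495. Glue and core haven't moved. Now the knob.

```bash
python3 -m creep '[0,0,-1,0,3,0,0,0,0,0,0,0,0,0,0,0,0,0,0,0,0,0,0,0,0]'|tail -2; python3 go.py .567 .033 .259 .5743 -.0197 .18
```

```text
opening: 0.002
grip_force: 0.0
t 27.95 tcp [0.501  0.0948 0.2648] q [ 0.45  0.11  0.14  1.8  -0.53  1.98] tilt 32.1 yang 5.5 y_z 0.017
2 rows of [-2.69  2.98  2.1 ] total [-5.39  5.97  4.19]
2 rows of [-0.15  0.04  4.76] total [-0.3   0.08  9.52]
```

```bash
python3 -m creep '[-1.35,1.5,1.05,0,0,-1.35,1.5,1.05,0,0,-1.35,1.5,1.05,0,0,-1.35,1.5,1.05,0,0,0,0,0,0,0]'|sed -n 2,4p; python3 go.py .5743 -.0197 .18; python3 - <<'E'
from h import *
f=shot('wrist','w2.png');print(proj(f,(.5754,-.028,.1495)))
E
```

```text
tcp_pos: [0.5683, 0.0314, 0.2586]
eef_rot: [[-0.071, 0.995, 0.065], [0.844, 0.095, -0.528], [-0.532, 0.017, -0.847]]
wrist_force: [0.0, 0.5, -0.2]
t 28.45 tcp [0.5683 0.0314 0.2586] q [ 0.3   0.18  0.21  1.71 -0.55  1.81] tilt 32.2 yang 5.4 y_z 0.017
2 rows of [-0.08 -0.01  4.7 ] total [-0.17 -0.02  9.39]
[319.72315463 188.85110836]
```

View pics/w2.png

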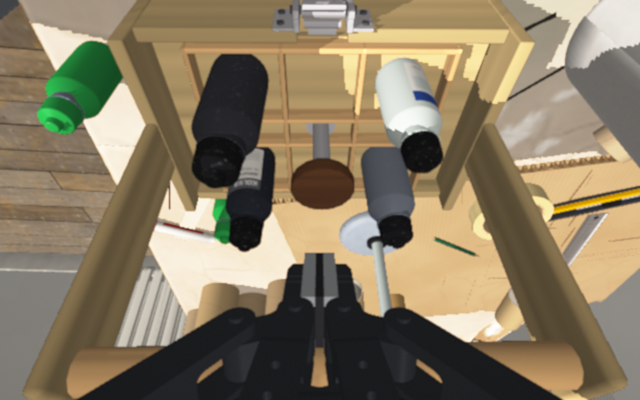

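The wrist view shows the knob at (322,184), in line with the shut fingers at (319,275). All four bottles stand upright, so I'll advance and press straight down.

```bash
python3 -m creep '[0,0,3,0,0,0,0,3,0,0,-0.1,0,2,0,0,-0.1,0,1.4,0,0,0,0,0,0,0]'|sed -n 2,4p; python3 -m creep '[0.21,0,0.34,0,0,0.21,0,0.34,0,0,0,0,0,0,0]'|sed -n 2,4p; python3 go.py .5743 -.0197 .1415
```

```text
tcp_pos: [0.5727, -0.0185, 0.1793]
eef_rot: [[-0.074, 0.995, 0.064], [0.844, 0.096, -0.528], [-0.532, 0.015, -0.847]]
wrist_force: [0.3, 0.1, 0.5]
tcp_pos: [0.574, -0.0176, 0.1727]
eef_rot: [[-0.073, 0.995, 0.067], [0.844, 0.098, -0.528], [-0.531, 0.018, -0.847]]
wrist_force: [-0.4, -0.6, -0.2]
t 29.3 tcp [ 0.574  -0.0176  0.1727] q [ 0.21  0.14  0.    1.49 -0.56  1.71] tilt 32.1 yang 5.6 y_z 0.018
1 rows of [ 1.48 -0.04  2.75] total [ 1.48 -0.04  2.75]
```

```bash
python3 -m creep '[0.2,0,0.34,0,0,0.2,0,0.34,0,0,0.2,0,0.34,0,0,0.2,0,0.34,0,0,0,0,0,0,0]'|sed -n 2,4p; python3 -m creep '[0.15,0,0.25,0,0,0.15,0,0.25,0,0,0.15,0,0.25,0,0,0,0,0,0,0]'|sed -n 2,4p;  python3 -m creep '[0.11,0,0.17,0,0,0.11,0,0.17,0,0,0,0,0,0,0]'|sed -n 2,4p
```

```text
tcp_pos: [0.5744, -0.0185, 0.1568]
eef_rot: [[-0.073, 0.995, 0.067], [0.844, 0.097, -0.528], [-0.531, 0.018, -0.847]]
wrist_force: [0.2, 3.6, 4.1]
tcp_pos: [0.5745, -0.0185, 0.1487]
eef_rot: [[-0.073, 0.995, 0.067], [0.844, 0.097, -0.527], [-0.531, 0.018, -0.847]]
wrist_force: [-2.7, 4.2, 6.7]
tcp_pos: [0.5745, -0.0185, 0.1447]
eef_rot: [[-0.073, 0.995, 0.067], [0.844, 0.097, -0.527], [-0.531, 0.018, -0.847]]
wrist_force: [-2.9, 4.9, 7.5]
```

```bash
for i in 1 2; do python3 -m creep '[0.11,0,0.17,0,0,0,0,0,0,0]'|sed -n 2,4p; done; python3 - <<'E'
from m import *
for n in('side','top'):
    f=shot(n,n+'7.png')
    F=pts(f,(.5718,.0148),.025,.02,.1);print('floor z',len(F),np.median(F[:,2]) if len(F) else '')
    for nm,c in(('far',(.6358,.0185)),('near',(.51,.0096))):
        F=pts(f,c,.03,.02,.09);print(nm,len(F),np.median(F[:,2]) if len(F) else '')
E
```

```text
tcp_pos: [0.5746, -0.0185, 0.1426]
eef_rot: [[-0.073, 0.995, 0.067], [0.844, 0.097, -0.528], [-0.532, 0.018, -0.847]]
wrist_force: [-2.3, 4.2, 7.3]
tcp_pos: [0.5746, -0.0185, 0.1406]
eef_rot: [[-0.073, 0.995, 0.067], [0.844, 0.097, -0.528], [-0.532, 0.018, -0.847]]
wrist_force: [-2.6, 4.1, 8.5]
floor z 36 0.0372117361742314
far 73 0.07166408378998519
near 69 0.07623919654973803
floor z 4 0.03752857038983855
far 1 0.04174690309860497
near 39 0.04030114038480141
```

The floor is at 0.037, sunk 47 mm and past the snap. I'll ease off and check that it holds.

```bash
python3 -m creep '[0.05,0,0.09,0,0,0,0,0,0,0,-0.11,0,-0.17,0,0,-0.2,0,-0.34,0,0,-0.2,0,-0.34,0,0,-0.3,0,-0.5,0,0,0,0,-2,0,0,0,0,-3,0,0,0,0,0,0,0,0,0,0,0,0]'; python3 - <<'E'
from m import *
for n in('side','top'):
    f=shot(n,n+'8.png')
    F=pts(f,(.5718,.0148),.025,.02,.1);print(n,'floor z',len(F),np.median(F[:,2]) if len(F) else '')
    for nm,c in(('far',(.6358,.0185)),('near',(.51,.0096)),('rfar',(.6336+.0072,.020-.0857)),('rnear',(.51+.0072,.0096-.0857))):
        P=pts(f,c,.03,.06,.17);B=P[P[:,2]<.09];C=P[P[:,2]>.125];print(nm,len(B),len(C),circ(B).round(4) if len(B)>10 else '',circ(C).round(4) if len(C)>10 else '',P[:,2].max().round(3) if len(P) else '')
E
```

```text
clock: 32.0
tcp_pos: [0.5713, 0.0081, 0.1973]
eef_rot: [[-0.073, 0.995, 0.067], [0.844, 0.097, -0.528], [-0.532, 0.018, -0.847]]
wrist_force: [0.5, -0.4, -0.1]
opening: 0.003
grip_force: 0.0
side floor z 43 0.04160310165036228
far 58 38 [0.6355 0.0183 0.0184] [0.6347 0.0212 0.0086] 0.141
near 65 74 [0.5121 0.0095 0.0226] [0.5082 0.0128 0.0108] 0.156
rfar 59 4 [ 0.6432 -0.0697  0.0225]  0.129
rnear 57 50 [ 0.518 -0.073  0.018] [ 0.5194 -0.0719  0.0098] 0.145
top floor z 118 0.04190599652388803
far 0 12  [0.6348 0.0181 0.0106] 0.133
near 19 86 [0.5226 0.0184 0.0349] [0.5074 0.0122 0.0107] 0.157
rfar 24 61 [ 0.6542 -0.0605  0.0348] [ 0.6403 -0.0664  0.0098] 0.146
rnear 5 62  [ 0.5184 -0.0729  0.0092] 0.15
```

The floor holds at 42 mm sunk with the fingers off, and all four bottles are upright. I'll withdraw, take a last look and hand in.

```bash
python3 -m creep '[0,0,-3,0,0,0,0,-4,0,0,0,0,-4,0,0,0,0,-4,0,0,0,0,0,0,0,0,0,0,0,0,0,0,0,0,0]'|sed -n 2,4p; python3 -c "
from h import *
shot('side','side9.png')
s=cv2.imread('pics/side9.png');cv2.imwrite('pics/c9.png',cv2.resize(s[130:330,200:420],None,fx=2.5,fy=2.5))"
```

```text
tcp_pos: [0.561, 0.0865, 0.3226]
eef_rot: [[-0.073, 0.995, 0.064], [0.843, 0.096, -0.528], [-0.532, 0.015, -0.847]]
wrist_force: [0.0, -1.0, 0.6]
```

View pics/c9.png

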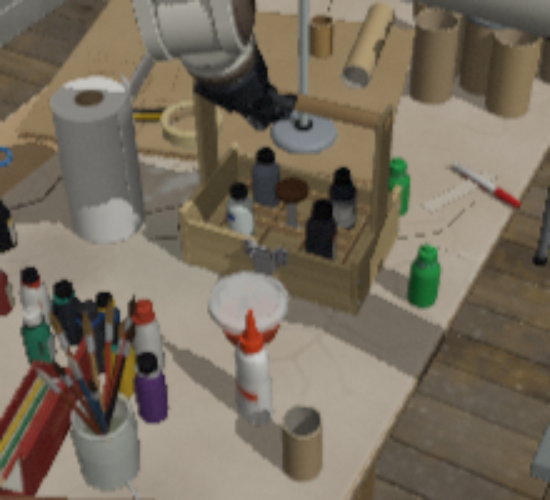

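The final view shows four bottles upright in the sunk carrier at (240,210), (265,178), (320,228) and (343,195). Glue and core are in place, and the gripper is clear.

```bash
python3 -c "
from rig import manip;print(manip.sign_off())"
```

```text
the job is handed in; nothing more can be done
None
```

The job is handed in at about 33 s, verdict not shown: the lamp is swung aside, both paint bottles stand in the left-hand bays, and the floor is caught at about 42 mm down with all four bottles upright and the glue bottle and core unmoved.

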